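# Find the guide roller that still runs free and fit it to the drill fence

## Robot

A 6-joint arm with a two-finger parallel gripper is mounted at the origin on the work surface. World frame = base frame: x ahead of the robot, y to its left, z up, the work surface at z = 0. Lengths are in m, angles in rad, forces in N, time in s.
With the tool pointing down it reaches from about 0.375 to 0.9 m from the base axis. Payload 3.1 kg.
Tool frame: the origin (TCP) lies at the very end of the fingers, on their centre line; the grasp point (between the pads) lies 19 mm behind it; z points along the fingers, y is the direction in which the jaws open and shut (so a half turn about z gives the same grasp; the last joint's range is limited). The gripper opens to 87 mm and grips with 3 to 60 N. Pads are 19 mm wide; open, the fingers measure 117 mm over their backs; the gripper's body (75 mm by 190 mm) begins 51 mm behind the grasp point.
Start: joints at [1.149, 0.527, 1.433, -0, 1.181, -0.178], TCP at [0.151, 0.607, 0.223] pointing down, gripper open.
Joint ranges: [-3.08, 3.08], [-0.75, 2.2], [0.22, 2.44], [-1.43, 4.57], [0, 2.65], [-2.85, 2.85]. Speed limits (rad/s): [2.79, 2.79, 3.14, 3.14, 3.14, 3.14].

## Interface

Orientations are given as a unit quaternion [x, y, z, w].
In Python, from rig import robot, optics gives the robot as it stands.
- The arm moves only by the shell command python3 -m inch 'ROWS' [FORCE]. ROWS is JSON, a list of rows, each an object of numbers: "ax", "ay", "az": the turn, a rotation vector about the tool's x, y, z in rad; "dx", "dy", "dz": the shift along the tool's x, y, z in mm; "gripper": the opening in per cent of the stroke, from 0 (shut) to 100 (fully open). In form: [{"ax": .., "ay": .., "az": .., "dx": .., "dy": .., "dz": .., "gripper": ..}, ...]. A call has 1 to 8 rows; each row shifts and turns the commanded pose from where the row before left it, along the tool's axes as they then stand; what a row does not reach is not made up. A row lasts 1/10 s, in which the tool goes at most 50 mm and 8.59 degrees, less where a joint would pass 70% of its speed; a pose out of reach is approached as far as the arm can. A call with a gripper value outside its range is refused whole. The fingers move at their own pace and stop on an object; FORCE is the grip in N (left out, the last holds). Time passes only in rows, so rows that do not move let the fingers close. It gives the time, the measured TCP pose, the force and the opening at its end, in the units of the state.
- robot.get_obs(): the state, without advancing time (a new reading comes with each control period).
- optics.camera(name): name is "scene" or "side" or "wrist"; returns a dict with "img" (420x560x3 uint8, red, green, blue), "depth" (420x560 float32, m along the optical axis (not along the pixel's ray), 0 where there is no reading), "camera_matrix" (3x3 intrinsics, pixels), "position" and "attitude" of the camera in the world. Camera axes: x right, y up, looking along -z (the intrinsics and any distortion apply to the point x, -y, -z); pixel columns grow to the right and rows downward; lengths in m; the calibration is good to about 2 mm. A picture is of the moment at which its call begins.
- robot.hand_in(): hands the job in, once; it reports no verdict.
The state is a dict: "time": time; "q": joint angles; "joint_velocities": joint speeds; "joint_torque": joint torques, N m; "position": TCP position; "tool_rot": TCP orientation; "ft_force": force on the tool from outside, world axes, zero at the start; "moment": the same for the moment, N m; "grip_width": finger opening in m.
Only numpy, scipy, OpenCV 4.12 (cv2) and the standard library are available. Lean on these libraries where they do the work, as an engineer would, in place of code of your own. Each camera call takes 0.05 s, during which the arm holds its last target.

## Task

Only one of the three guide rollers in the wooden rack still runs free; the bearings of the other two have gone stiff. Find it by pinching the rims lightly and turning them clockwise by hand where they stand, feeling for drag; turn the free one at least an eighth of a turn and not back. Lift that one out by its square head and seat it gently, fully home and upright, in the square socket of the drill fence; let go, leave the two stiff ones in the rack and do not disturb the other things on the bench.

Things in the scene. Friction and masses are not known exactly. Their poses are not given: they have to be found in the camera images.
- unit_p: guide roller, upright in a rack hole, 88 mm tall, 0.28 kg, looks like the other two. Origin: centre of the shank's underside; z up, x, y across flats. Square steel shank 20 x 20 mm, z 0 to 30 mm (lowest 4 mm 17 mm wide); round flange 32 mm across, z 30 to 34, rests on the rack's top; grey roller 56 mm in diameter, z 35 to 61, turns on the shank; square steel head, z 62 to 88.
- unit_q: guide roller, upright in a rack hole, 88 mm tall, 0.28 kg, looks like the other two. Origin: centre of the shank's underside; z up, x, y across flats. Square steel shank 20 x 20 mm, z 0 to 30 mm (lowest 4 mm 17 mm wide); round flange 32 mm across, z 30 to 34, rests on the rack's top; grey roller 56 mm in diameter, z 35 to 61, turns on the shank; square steel head, z 62 to 88.
- unit_r: guide roller, upright in a rack hole, 88 mm tall, 0.28 kg, looks like the other two. Origin: centre of the shank's underside; z up, x, y across flats. Square steel shank 20 x 20 mm, z 0 to 30 mm (lowest 4 mm 17 mm wide); round flange 32 mm across, z 30 to 34, rests on the rack's top; grey roller 56 mm in diameter, z 35 to 61, turns on the shank; square steel head, z 62 to 88.
- head_p (a point): top centre of unit_p's square steel head, 88 mm above its origin. The head is 20 x 20 mm, 26 mm tall, one piece with the shank, faces parallel to the shank's: the place to lift by. Drag of a bearing: free 0.004 N m, stiff about 3 N m; exactly one of the three is free, in any hole.
- roller_p (a joint): turn of unit_p's grey roller (small black dot on top) on its shank, rad: 0 at the start, grows clockwise seen from above, no end stop. A pinch of 12 to 20 N across the rim from above turns a free one; on a stiff one the drag builds up at once and the pinch slips (about 0.2 N m at 16 N). More than 30 N on each finger (60 N in all) dents a unit. The shank has about 0.1 rad of play in its hole.
- head_q (a point): top centre of unit_q's square steel head, 88 mm above its origin. The head is 20 x 20 mm, 26 mm tall, one piece with the shank, faces parallel to the shank's: the place to lift by. Drag of a bearing: free 0.004 N m, stiff about 3 N m; exactly one of the three is free, in any hole.
- roller_q (a joint): turn of unit_q's grey roller (small black dot on top) on its shank, rad: 0 at the start, grows clockwise seen from above, no end stop. A pinch of 12 to 20 N across the rim from above turns a free one; on a stiff one the drag builds up at once and the pinch slips (about 0.2 N m at 16 N). More than 30 N on each finger (60 N in all) dents a unit. The shank has about 0.1 rad of play in its hole.
- head_r (a point): top centre of unit_r's square steel head, 88 mm above its origin. The head is 20 x 20 mm, 26 mm tall, one piece with the shank, faces parallel to the shank's: the place to lift by. Drag of a bearing: free 0.004 N m, stiff about 3 N m; exactly one of the three is free, in any hole.
- roller_r (a joint): turn of unit_r's grey roller (small black dot on top) on its shank, rad: 0 at the start, grows clockwise seen from above, no end stop. A pinch of 12 to 20 N across the rim from above turns a free one; on a stiff one the drag builds up at once and the pinch slips (about 0.2 N m at 16 N). More than 30 N on each finger (60 N in all) dents a unit. The shank has about 0.1 rad of play in its hole.
- rack: wooden block fixed to the bench, 80 mm (x) by 320 mm (y), 42 mm high; origin at the centre of its underside, z up. Three square holes 21.5 mm wide and 34 mm deep in its top at y = -105, 0 and +105 mm, sides parallel to the block's.
- fence: corner of a drill table fixed to the bench: white plate 12 mm thick (local x -70 to 100, y -65 to 175 mm), dark steel block 64 x 64 mm centred on the origin, its top 52 mm above the bench, and a blue fence bar 62 mm high at x = 77 to 93 mm. Origin under the block's centre, on the bench; z up.
- socket (a point): centre of the mouth of the square hole in the top of the fence's steel block, 52 mm above the bench: 21.5 mm wide with a 2 mm chamfered edge, 34 mm deep, sides parallel to the fence's x and y (a shank fits in any of the four quarter turns). A unit fully home has its flange on the block's top and its origin 30 mm below this point.
- screw_jar: bystander: closed jar, 60 mm across, 90 mm tall, origin at its underside
- offcut: bystander: pine offcut 50 x 130 x 35 mm, long along its y, origin at the centre of its underside
- screwdriver: bystander: screwdriver lying along its x, about 200 mm long, on the bench beyond the rack
Things that resemble listed ones, but are neither listed nor needed, are in the scene too. Leave any purple look-alike of the unit_q alone. Leave any blue or green look-alike of the unit_r alone.

How it is judged:
By the outcome, as a careful person would: the job done as asked, in the order asked, and still so for the second after the job is handed in, with the robot touching nothing.
It also fails if it takes over 72 s, if anything falls off the work surface, if the arm or the gripper's body presses on something with over 40 N, if the wrist force passes 120 N, or if a joint passes its speed limit or range.

## Working session

There is one attempt and no reset: what is moved stays moved. The work goes in short steps, Python scripts to look and compute and a shell command to move; the robot and the scene stay as the last step left them, time stands still between calls to the robot, and variables do not carry over. Pictures are saved under pics/ and viewed, and the job is handed in when it is done.

```bash
ls; mkdir -p pics; python3 - <<'E'
from rig import robot, optics
import cv2
o=robot.get_obs()
for k in o: print(k,o[k])
for n in ("scene","side","wrist"):
    c=optics.camera(n); cv2.imwrite(f"pics/{n}0.png",c["img"][:,:,::-1]); print(n,c["camera_matrix"],c["position"],c["attitude"],[k for k in c])
E
```

```text
pics
time 0.0
q [ 1.14848799e+00  5.28469731e-01  1.43387692e+00 -1.87192618e-05
  1.18140228e+00 -1.78500139e-01]
joint_velocities [ 0.00139432 -0.00047667 -0.00053804 -0.00085801  0.00105066 -0.00027555]
joint_torque [-1.53412653e-03 -4.40032053e+01 -1.76594085e+01  6.32119621e-02
  5.83498925e-02 -1.52265252e-04]
position [0.15055066 0.60585197 0.22157752]
tool_rot [ 1.21598790e-01  9.92578748e-01 -1.03241735e-03 -3.10760546e-04]
ft_force [-0.90348061  0.31760574  0.54037546]
moment [ 0.0402715  -0.03441398 -0.02126191]
grip_width 0.08673632164345715
scene [[486.63991766   0.         275.08600952]
 [  0.         486.63991766 215.07636589]
 [  0.           0.           1.        ]] [ 1.31523634 -0.74444909  0.89243883] [0.40103945 0.17935019 0.35513784 0.82515331] ['img', 'depth', 'camera_matrix', 'position', 'attitude']
side [[424.8837894    0.         283.34118418]
 [  0.         424.8837894  212.77766596]
 [  0.           0.           1.        ]] [0.53412014 0.67995959 0.61776446] [-0.00597249  0.45382646  0.89063976 -0.02768914] ['img', 'depth', 'camera_matrix', 'position', 'attitude']
wrist [[302.02527508   0.         279.83074039]
 [  0.         302.02527508 203.62831838]
 [  0.           0.           1.        ]] [0.07332681 0.62504954 0.3833113 ] [-0.11588752 -0.08908789  0.60907663  0.77952491] ['img', 'depth', 'camera_matrix', 'position', 'attitude']
```

View pics/scene0.png

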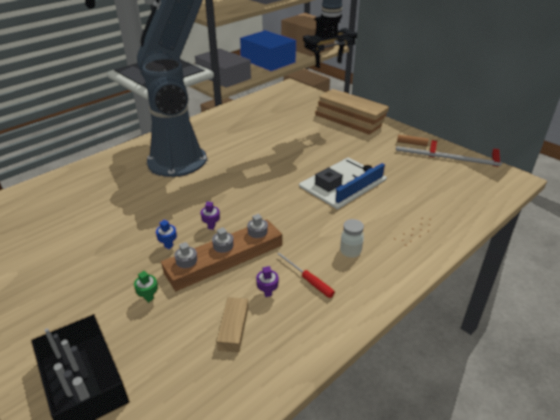

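View pics/side0.png

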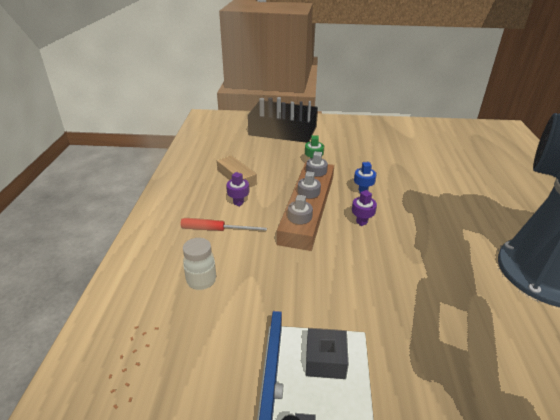

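View pics/wrist0.png

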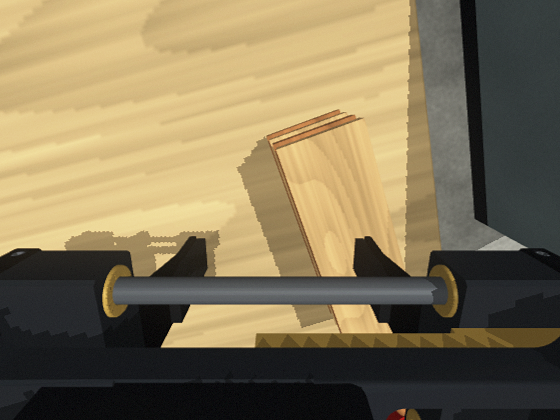

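The scene view shows the rack with three grey rollers at about (186,255), (223,240) and (257,225). In the side view they are at (317,160), (309,185) and (300,210). The steel block is at scene (328,180) and side (327,350). Next I'll measure them.

```bash
cat > h.py <<'E'
from rig import robot, optics
import cv2, numpy as np
from scipy.spatial.transform import Rotation as R
def cloud(c):
    K=c["camera_matrix"];d=c["depth"];v,u=np.mgrid[:d.shape[0],:d.shape[1]]
    p=np.stack([(u-K[0,2])/K[0,0]*d,-(v-K[1,2])/K[1,1]*d,-d],-1)
    return p@R.from_quat(c["attitude"]).as_matrix().T+c["position"]
def ray(c,u,v,z):
    K=c["camera_matrix"];r=np.array([(u-K[0,2])/K[0,0],-(v-K[1,2])/K[1,1],-1.])
    r=R.from_quat(c["attitude"]).as_matrix()@r;P=np.array(c["position"]);return P+r*(z-P[2])/r[2]
def proj(c,P):
    K=c["camera_matrix"];p=R.from_quat(c["attitude"]).as_matrix().T@(np.array(P)-c["position"])
    return K[0,0]*p[0]/-p[2]+K[0,2],-K[1,1]*p[1]/-p[2]+K[1,2]
def rect(P): 
    r=cv2.minAreaRect((P[:,:2]*1000).astype(np.float32)); return [np.round(x,1) for x in r]
E
python3 - <<'E'
from h import *
for n,(boxR,boxB) in dict(scene=((150,205,290,290),(310,165,348,195)),side=((275,140,340,250),(300,325,355,380))).items():
    c=optics.camera(n);P=cloud(c);ok=c["depth"]>0
    hsv=cv2.cvtColor(c["img"],cv2.COLOR_RGB2HSV)
    cv2.imwrite(f"pics/{n}_z1.png",cv2.resize(c["img"][boxR[1]:boxR[3],boxR[0]:boxR[2],::-1],None,fx=4,fy=4,interpolation=cv2.INTER_CUBIC))
    cv2.imwrite(f"pics/{n}_z2.png",cv2.resize(c["img"][boxB[1]-10:boxB[3]+10,boxB[0]-10:boxB[2]+10,::-1],None,fx=8,fy=8,interpolation=cv2.INTER_CUBIC))
    def sel(b,m):
        s=np.zeros_like(ok);s[b[1]:b[3],b[0]:b[2]]=1;return s&m&ok
    Z=P[...,2]
    m=sel(boxR,(abs(Z-.042)<.004)&(hsv[...,1]>90)); print(n,"racktop",m.sum(),rect(P[m]),np.median(Z[m]))
    m=sel(boxB,(abs(Z-.052)<.004)&(hsv[...,2]<90)); print(n,"block",m.sum(),rect(P[m]),np.median(Z[m]))
    m=sel(boxR,(Z>.092)&(Z<.106)&(hsv[...,1]<90)).astype(np.uint8)
    k,l,s,ce=cv2.connectedComponentsWithStats(m)
    for i in range(1,k):
        if s[i,4]>8:print("head",s[i,4],ce[i],rect(P[l==i]),np.median(Z[l==i]),P[l==i][:,:2].mean(0))
    m=sel((0,100,560,420),(Z>.03)&(Z<.12)&(hsv[...,1]>60)&((hsv[...,0]>35)|(hsv[...,0]<5))).astype(np.uint8)
    k,l,s,ce=cv2.connectedComponentsWithStats(m)
    for i in range(1,k):
        if s[i,4]>40:print("coloured",s[i,4],ce[i],np.median(hsv[l==i],0),rect(P[l==i]),Z[l==i].max())
    g=lambda x,y:ray(c,x,y,0)
E
```

```text
scene racktop 1439 [array([ 519.1, -215.4]), array([332.5, 275.9]), np.float64(46.1)] 0.04010910019804659
scene block 180 [array([516.4, 243.5]), array([ 65.6, 133.4]), np.float64(76.9)] 0.05012427961647714
head 48 [257.14583333 217.64583333] [array([534.5, -92.5]), array([18.9, 23.8]), np.float64(75.8)] 0.09680918336626515 [ 0.53753249 -0.09350849]
head 50 [221.72 231.22] [array([ 516. , -195.9]), array([18.8, 22.9]), np.float64(76.6)] 0.09778880317710675 [ 0.51762693 -0.1967061 ]
head 57 [184.14035088 246.1754386 ] [array([ 496.8, -298.9]), array([21.2, 21.3]), np.float64(78.7)] 0.09736642405009854 [ 0.49863827 -0.29933881]
coloured 370 [179.7027027  148.73513514] [103.  63.  53.] [array([58. , -5.8]), array([121.4,  46.6]), np.float64(80.9)] 0.11980714928713931
coloured 84 [156.48809524 145.96428571] [103.  63.  53.] [array([-12.8, -63. ]), array([16.9, 82.4]), np.float64(79.1)] 0.11836163016415724
coloured 542 [359.48892989 180.63284133] [108. 168.  76.] [array([558.1, 302.7]), array([219.1,  45.9]), np.float64(89.4)] 0.06504831843614767
coloured 247 [209.68421053 214.0242915 ] [
[... 1194 characters left out ...]
.39823009 146.13274336] [ 64.  127.5 107.5] [array([ 498.1, -414.7]), array([50.5, 52.8]), np.float64(89.1)] 0.09100569113665435
coloured 344 [364.79069767 175.2994186 ] [111. 178. 125.] [array([ 367.6, -270. ]), array([53.2, 47.7]), np.float64(3.5)] 0.0904912397920643
coloured 380 [237.38421053 186.17631579] [141. 121. 104.] [array([ 689. , -231.4]), array([ 52.3, 126.9]), np.float64(3.8)] 0.09016453328270024
coloured 442 [363.91176471 205.26244344] [139. 141. 103.] [array([ 384.1, -134.7]), array([50.4, 54.1]), np.float64(79.2)] 0.09125376207663405
coloured 1209 [270.62034739 368.14805624] [108. 156. 134.] [array([565.5, 292.5]), array([186.8,  16.1]), np.float64(88.8)] 0.06548982205670495
```

```bash
python3 -m inch '[{"dx":-33.7,"dy":-36.5},{"dx":-33.7,"dy":-36.5},{"dx":-33.7,"dy":-36.5},{"dx":-33.7,"dy":-36.5},{"dx":-33.7,"dy":-36.5},{"dx":-33.7,"dy":-36.5},{"dx":-33.7,"dy":-36.5},{"dx":-33.7,"dy":-36.5}]' 16
python3 -m inch '[{"dx":-33.7,"dy":-36.5},{"dx":-33.7,"dy":-36.5},{"dx":-33.7,"dy":-36.5},{"dx":-33.7,"dy":-36.5},{"dx":-33.7,"dy":-36.5},{"dx":-33.7,"dy":-36.5},{"dx":-33.7,"dy":-36.5},{"dx":-33.7,"dy":-36.5}]' 16
python3 - <<'E'
from h import *
o=robot.get_obs();print(o["position"],o["tool_rot"],o["q"])
c=optics.camera("wrist");cv2.imwrite("pics/w1.png",c["img"][:,:,::-1]);print(c["position"])
for P in ((.533,-.0915,.1),(.514,-.194,.1),(.495,-.298,.1)):print(proj(c,P))
E
```

```text
[0.15070757 0.60620531 0.22204779] [ 1.21613238e-01  9.92577415e-01 -5.18810334e-04 -1.62680624e-04] [ 1.14848028e+00  5.28043897e-01  1.43322133e+00  4.05940520e-06
  1.18141486e+00 -1.78487507e-01]
[0.07339703 0.62520713 0.38370238]
(np.float64(-110.54285393619608), np.float64(545.1763285439499))
(np.float64(-178.1207288917809), np.float64(547.726918225514))
(np.float64(-245.9511394087353), np.float64(550.4039831412908))invalid input
invalid input
```

View pics/w1.png

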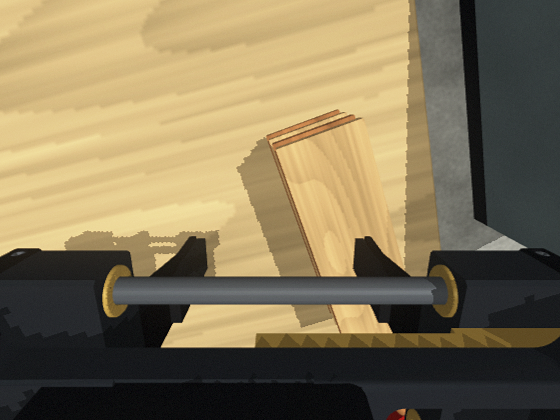

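The moves were refused, so the arm hasn't moved. Each row probably needs every key, so I'll try the full form.

```bash
python3 -m inch '[{"ax":0,"ay":0,"az":0,"dx":-33.7,"dy":-36.5,"dz":0,"gripper":100},{"ax":0,"ay":0,"az":0,"dx":-33.7,"dy":-36.5,"dz":0,"gripper":100},{"ax":0,"ay":0,"az":0,"dx":-33.7,"dy":-36.5,"dz":0,"gripper":100},{"ax":0,"ay":0,"az":0,"dx":-33.7,"dy":-36.5,"dz":0,"gripper":100},{"ax":0,"ay":0,"az":0,"dx":-33.7,"dy":-36.5,"dz":0,"gripper":100},{"ax":0,"ay":0,"az":0,"dx":-33.7,"dy":-36.5,"dz":0,"gripper":100},{"ax":0,"ay":0,"az":0,"dx":-33.7,"dy":-36.5,"dz":0,"gripper":100},{"ax":0,"ay":0,"az":0,"dx":-33.7,"dy":-36.5,"dz":0,"gripper":100}]' 16
```

```text
time: 1.1
position: [0.3427, 0.2564, 0.2229]
tool_rot: [0.121, 0.993, 0.0, 0.0]
ft_force: [1.3, 0.5, 0.2]
grip_width: 0.0868
```

```bash
python3 -m inch '[{"ax":0,"ay":0,"az":0,"dx":-33.7,"dy":-36.5,"dz":0,"gripper":100},{"ax":0,"ay":0,"az":0,"dx":-33.7,"dy":-36.5,"dz":0,"gripper":100},{"ax":0,"ay":0,"az":0,"dx":-33.7,"dy":-36.5,"dz":0,"gripper":100},{"ax":0,"ay":0,"az":0,"dx":-33.7,"dy":-36.5,"dz":0,"gripper":100},{"ax":0,"ay":0,"az":0,"dx":-33.7,"dy":-36.5,"dz":0,"gripper":100},{"ax":0,"ay":0,"az":0,"dx":-33.7,"dy":-36.5,"dz":0,"gripper":100},{"ax":0,"ay":0,"az":0,"dx":-33.7,"dy":-36.5,"dz":0,"gripper":100},{"ax":0,"ay":0,"az":0,"dx":-33.7,"dy":-36.5,"dz":0,"gripper":100}]' 16
python3 - <<'E'
from h import *
o=robot.get_obs();print(o["position"],o["tool_rot"],o["q"],o["moment"])
c=optics.camera("wrist");cv2.imwrite("pics/w2.png",c["img"][:,:,::-1]);print(c["position"])
for P in ((.533,-.0915,.1),(.514,-.194,.1),(.495,-.298,.1)):print(proj(c,P))
E
```

```text
time: 1.9
position: [0.5338, -0.0925, 0.2227]
tool_rot: [0.122, 0.993, 0.0, 0.0]
ft_force: [0.8, -0.1, 0.7]
grip_width: 0.0871
[ 0.53380045 -0.09247073  0.22268786] [1.21927265e-01 9.92539020e-01 7.16903013e-05 1.74583467e-04] [-3.78012076e-01  4.15399868e-01  1.64206313e+00  2.56920979e-04
  1.08382814e+00 -1.70446578e+00] [ 0.05093639 -0.04314438  0.04819411]
[ 0.45639489 -0.0735928   0.38426404]
(np.float64(281.1338191765545), np.float64(196.34418865470587))
(np.float64(175.22919173946397), np.float64(202.67799669374926))
(np.float64(69.26561894388294), np.float64(209.28228722390503))
```

View pics/w2.png

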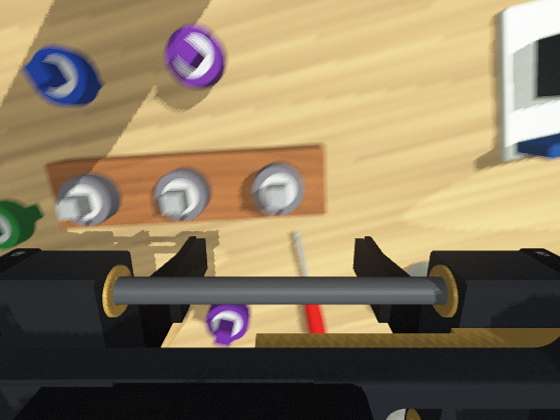

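```bash
cat >> h.py <<'E'
def heads(c,zt=.1,tol=.008,lim=None):
    P=cloud(c);Z=P[...,2];hsv=cv2.cvtColor(c["img"],cv2.COLOR_RGB2HSV)
    m=((abs(Z-zt)<tol)&(c["depth"]>0)&(hsv[...,1]<70)&(hsv[...,2]>70)).astype(np.uint8)
    k,l,s,ce=cv2.connectedComponentsWithStats(m)
    out=[]
    for i in range(1,k):
        if 60<s[i,4]<4000:
            Q=P[l==i]; print("head",s[i,4],ce[i].round(1),rect(Q),"z",np.median(Q[:,2]).round(4),"raycentre",ray(c,*ce[i],zt).round(4)); out.append(Q)
    return out
E
python3 - <<'E'
from h import *
c=optics.camera("wrist");heads(c)
P=cloud(c);print(proj(c,robot.get_obs()["position"]))
hsv=cv2.cvtColor(c["img"],cv2.COLOR_RGB2HSV)
m=(abs(P[...,2]-.042)<.006)&(hsv[...,0]<15)&(hsv[...,1]>110);m[230:]=0
print("rack",m.sum(),rect(P[m]),np.median(P[m][:,2]))
E
```

```text
head 431 [287.1 185.1] [array([531.8, -92.4]), array([19.8, 20.3]), np.float64(79.0)] z 0.0993 raycentre [ 0.5306 -0.0922  0.1   ]
head 458 [181.4 191.3] [array([ 512.2, -195.1]), array([20.4, 19.9]), np.float64(79.6)] z 0.0993 raycentre [ 0.5115 -0.1936  0.1   ]
head 484 [ 77.5 197.4] [array([ 492.8, -297.8]), array([20.3, 19.9]), np.float64(79.1)] z 0.0992 raycentre [ 0.4923 -0.2951  0.1   ]
(np.float64(285.9892992732221), np.float64(248.56461949859278))
rack 11283 [array([ 512.6, -195.5]), array([319.9,  80.6]), np.float64(79.3)] 0.04149368662167369
```

Wrist view: the three grey heads are at (287,185), (181,191) and (77,197). They measure 20×20 mm with tops at z 0.099 and a spacing of 104.6 mm, all as specified. I'll descend on the nearest one.

```bash
python3 -m inch '[{"ax":0,"ay":0,"az":0,"dx":2,"dy":0,"dz":40,"gripper":100},{"ax":0,"ay":0,"az":0,"dx":0,"dy":0,"dz":45,"gripper":100},{"ax":0,"ay":0,"az":0,"dx":0,"dy":0,"dz":40,"gripper":100},{"ax":0,"ay":0,"az":0,"dx":0,"dy":0,"dz":30,"gripper":100},{"ax":0,"ay":0,"az":0,"dx":0,"dy":0,"dz":17,"gripper":100},{"ax":0,"ay":0,"az":0,"dx":0,"dy":0,"dz":0,"gripper":100}]' 16
python3 - <<'E'
from h import *
o=robot.get_obs();print(o["position"],o["ft_force"],o["moment"])
c=optics.camera("wrist");cv2.imwrite("pics/w3.png",c["img"][:,:,::-1])
heads(c)
E
```

```text
time: 2.6
position: [0.529, -0.0887, 0.0482]
tool_rot: [0.121, 0.993, 0.001, -0.003]
ft_force: [0.1, -0.4, 0.1]
grip_width: 0.0871
[ 0.52903275 -0.08865998  0.04822492] [ 0.13405488 -0.43761016  0.10107499] [ 0.04295839 -0.02004062  0.01138305]
head 1257 [275.3 318.2] [array([534.5, -92.7]), array([20. , 15.8]), np.float64(77.0)] z 0.0994 raycentre [ 0.5335 -0.0923  0.1   ]
```

View pics/w3.png

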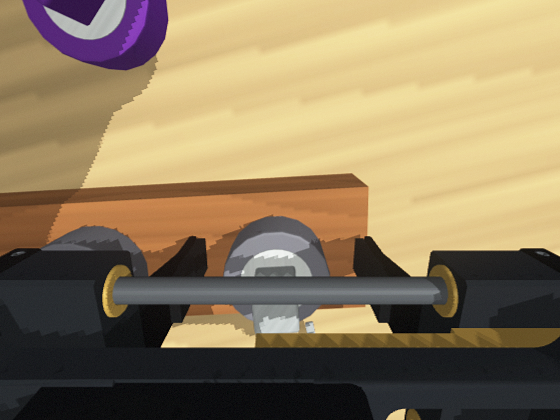

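The view shows the first rim between the fingers, around (277,260), with the head partly behind the bar. The TCP is about 4 mm off, so I'll correct it and then close lightly.

```bash
python3 -m inch '[{"ax":0,"ay":0,"az":0,"dx":-3.5,"dy":-3,"dz":-1,"gripper":100},{"ax":0,"ay":0,"az":0,"dx":0,"dy":0,"dz":0,"gripper":100}]' 16
python3 - <<'E'
from h import *
o=robot.get_obs();print(o["position"],o["tool_rot"],o["ft_force"],o["moment"])
E
```

```text
time: 2.85
position: [0.5357, -0.0945, 0.0532]
tool_rot: [0.122, 0.993, -0.001, 0.002]
ft_force: [-0.1, -0.1, 1.5]
grip_width: 0.0871
[ 0.5357238  -0.0945284   0.05321221] [ 1.21581606e-01  9.92578915e-01 -6.08668600e-04  2.15415318e-03] [-0.07274149 -0.08861383  1.45298178] [-0.04793849  0.0010779   0.0160353 ]
```

```bash
python3 -m inch '[{"ax":0,"ay":0,"az":0,"dx":0,"dy":0,"dz":0,"gripper":100},{"ax":0,"ay":0,"az":0,"dx":0,"dy":0,"dz":0,"gripper":100}]' 16
python3 -m inch '[{"ax":0,"ay":0,"az":0,"dx":0,"dy":0,"dz":0,"gripper":100},{"ax":0,"ay":0,"az":0,"dx":0,"dy":0,"dz":0,"gripper":100}]' 16

```

```text
time: 3.05
position: [0.5343, -0.0938, 0.0525]
tool_rot: [0.122, 0.993, -0.0, 0.001]
ft_force: [0.3, 0.4, 0.6]
grip_width: 0.0871
time: 3.25
position: [0.5338, -0.0936, 0.0518]
tool_rot: [0.122, 0.993, -0.0, 0.0]
ft_force: [0.9, 0.8, 0.2]
grip_width: 0.0869
```

```bash
python3 -m inch '[{"ax":0,"ay":0,"az":0,"dx":2,"dy":0.6,"dz":1,"gripper":100},{"ax":0,"ay":0,"az":0,"dx":0,"dy":0,"dz":0,"gripper":50},{"ax":0,"ay":0,"az":0,"dx":0,"dy":0,"dz":0,"gripper":50},{"ax":0,"ay":0,"az":0,"dx":0,"dy":0,"dz":0,"gripper":50},{"ax":0,"ay":0,"az":0,"dx":0,"dy":0,"dz":0,"gripper":50},{"ax":0,"ay":0,"az":0,"dx":0,"dy":0,"dz":0,"gripper":50}]' 16
python3 - <<'E'
from h import *
o=robot.get_obs();print(o["position"],o["tool_rot"],o["ft_force"],o["moment"])
E
```

```text
time: 3.85
position: [0.5321, -0.0923, 0.0506]
tool_rot: [0.122, 0.993, 0.0, 0.0]
ft_force: [0.4, 2.3, 0.6]
grip_width: 0.056
[ 0.53210999 -0.09233025  0.05057569] [1.21917421e-01 9.92540197e-01 3.13756596e-04 3.16702915e-05] [0.38862444 2.269193   0.55049851] [ 0.26660823 -0.14586928 -0.04788743]
```

Gripped at 56 mm, which is the rim diameter. Now a small clockwise turn to feel for drag.

```bash
python3 -m inch '[{"ax":0,"ay":0,"az":0.05,"dx":0,"dy":0,"dz":0,"gripper":50},{"ax":0,"ay":0,"az":0.05,"dx":0,"dy":0,"dz":0,"gripper":50}]' 16
python3 -c "
from h import *
print(robot.get_obs()['moment'])"
python3 -m inch '[{"ax":0,"ay":0,"az":0.05,"dx":0,"dy":0,"dz":0,"gripper":50},{"ax":0,"ay":0,"az":0.05,"dx":0,"dy":0,"dz":0,"gripper":50},{"ax":0,"ay":0,"az":0,"dx":0,"dy":0,"dz":0,"gripper":50}]' 16
python3 -c "
from h import *
print(robot.get_obs()['moment'],robot.get_obs()['tool_rot'],robot.get_obs()['joint_torque'])"
```

```text
time: 4.05
position: [0.5323, -0.0917, 0.0506]
tool_rot: [0.172, 0.985, 0.001, 0.0]
ft_force: [1.1, 4.2, -0.2]
grip_width: 0.0555
[ 0.7021155  -0.31257314  0.39374145]
time: 4.35
position: [0.5301, -0.0907, 0.0505]
tool_rot: [0.22, 0.976, 0.001, -0.002]
ft_force: [-1.6, 5.1, 3.9]
grip_width: 0.0554
[0.90806861 0.21476802 0.38809448] [ 2.19542096e-01  9.75599928e-01  8.27604171e-04 -2.31590855e-03] [ -2.83246145 -40.30486465 -10.4278475   -0.51200554  -0.8916506
   0.52617341]
```

The drag built up at once to about 0.4 N m, so this one is stiff. I'll release it, lift, and go to the middle one.

```bash
python3 -m inch '[{"ax":0,"ay":0,"az":0,"dx":0,"dy":0,"dz":0,"gripper":100},{"ax":0,"ay":0,"az":0,"dx":0,"dy":0,"dz":0,"gripper":100},{"ax":0,"ay":0,"az":0,"dx":0,"dy":0,"dz":0,"gripper":100},{"ax":0,"ay":0,"az":0,"dx":0,"dy":0,"dz":-25,"gripper":100},{"ax":0,"ay":0,"az":0,"dx":0,"dy":0,"dz":-40,"gripper":100},{"ax":0,"ay":0,"az":-0.1,"dx":0,"dy":0,"dz":-20,"gripper":100},{"ax":0,"ay":0,"az":-0.1,"dx":0,"dy":0,"dz":0,"gripper":100},{"ax":0,"ay":0,"az":0,"dx":0,"dy":0,"dz":0,"gripper":100}]' 16
python3 -c "
from h import *
print(robot.get_obs()['moment'],robot.get_obs()['tool_rot'],robot.get_obs()['ft_force'])
c=optics.camera('wrist');cv2.imwrite('pics/w4.png',c['img'][:,:,::-1]);heads(c)"
```

```text
time: 5.15
position: [0.5327, -0.0931, 0.1365]
tool_rot: [0.122, 0.993, -0.0, 0.001]
ft_force: [-0.6, 0.1, -0.5]
grip_width: 0.0868
[-0.0008381  -0.00958493 -0.00323754] [ 1.21836951e-01  9.92549377e-01 -3.81567469e-04  1.16036118e-03] [-0.56081562  0.06842921 -0.53827272]
head 817 [281.6 226.4] [array([531.7, -92.2]), array([19.9, 20.4]), np.float64(73.9)] z 0.0993 raycentre [ 0.53   -0.0917  0.1   ]
head 891 [136.7 234.1] [array([ 512. , -194.9]), array([20.6, 20.2]), np.float64(78.6)] z 0.0992 raycentre [ 0.5108 -0.1925  0.1   ]
head 302 [  5.3 241. ] [array([ 493.9, -289.8]), array([ 5.7, 19.3]), np.float64(73.4)] z 0.0968 raycentre [ 0.4931 -0.2854  0.1   ]
```

View pics/w4.png

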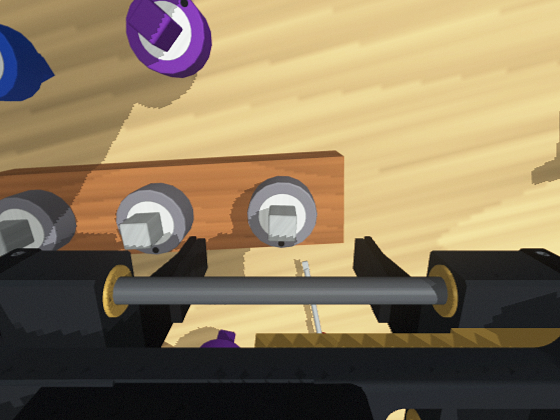

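In this view the first head at (282,226) has turned only about 5°, within its play in the hole. That confirms a stiff bearing. Next is the middle one, at (137,234).

```bash
python3 -m inch '[{"ax":0,"ay":0,"az":0,"dx":-1.6,"dy":-34.6,"dz":0,"gripper":100},{"ax":0,"ay":0,"az":0,"dx":-1.6,"dy":-34.6,"dz":0,"gripper":100},{"ax":0,"ay":0,"az":0,"dx":-1.6,"dy":-34.6,"dz":0,"gripper":100},{"ax":0,"ay":0,"az":0,"dx":0,"dy":0,"dz":0,"gripper":100},{"ax":0,"ay":0,"az":0,"dx":0,"dy":0,"dz":30,"gripper":100},{"ax":0,"ay":0,"az":0,"dx":0,"dy":0,"dz":30,"gripper":100},{"ax":0,"ay":0,"az":0,"dx":0,"dy":0,"dz":25,"gripper":100},{"ax":0,"ay":0,"az":0,"dx":0,"dy":0,"dz":0,"gripper":100}]' 16
python3 -m inch '[{"ax":0,"ay":0,"az":0,"dx":0,"dy":0,"dz":0,"gripper":100},{"ax":0,"ay":0,"az":0,"dx":0,"dy":0,"dz":0,"gripper":100},{"ax":0,"ay":0,"az":0,"dx":0,"dy":0,"dz":0,"gripper":100},{"ax":0,"ay":0,"az":0,"dx":0,"dy":0,"dz":0,"gripper":100}]' 16
```

```text
time: 6.0
position: [0.5089, -0.1923, 0.047]
tool_rot: [0.122, 0.992, 0.002, -0.004]
ft_force: [-0.9, 1.4, -0.6]
grip_width: 0.087
time: 6.4
position: [0.5123, -0.1948, 0.0517]
tool_rot: [0.122, 0.993, -0.0, 0.001]
ft_force: [0.2, 0.6, 0.2]
grip_width: 0.0871
```

```bash
python3 -m inch '[{"ax":0,"ay":0,"az":0,"dx":0,"dy":0,"dz":1,"gripper":50},{"ax":0,"ay":0,"az":0,"dx":0,"dy":0,"dz":0,"gripper":50},{"ax":0,"ay":0,"az":0,"dx":0,"dy":0,"dz":0,"gripper":50},{"ax":0,"ay":0,"az":0,"dx":0,"dy":0,"dz":0,"gripper":50},{"ax":0,"ay":0,"az":0,"dx":0,"dy":0,"dz":0,"gripper":50}]' 16
python3 -c "
from h import *
print(robot.get_obs()['moment'])"
python3 -m inch '[{"ax":0,"ay":0,"az":0.05,"dx":0,"dy":0,"dz":0,"gripper":50},{"ax":0,"ay":0,"az":0.05,"dx":0,"dy":0,"dz":0,"gripper":50}]' 16
python3 -c "
from h import *
print(robot.get_obs()['moment'])"
python3 -m inch '[{"ax":0,"ay":0,"az":0.05,"dx":0,"dy":0,"dz":0,"gripper":50},{"ax":0,"ay":0,"az":0.05,"dx":0,"dy":0,"dz":0,"gripper":50},{"ax":0,"ay":0,"az":0,"dx":0,"dy":0,"dz":0,"gripper":50}]' 16
python3 -c "
from h import *
print(robot.get_obs()['moment'],robot.get_obs()['tool_rot'],robot.get_obs()['joint_torque'])"
```

```text
time: 6.9
position: [0.5116, -0.1944, 0.0495]
tool_rot: [0.122, 0.993, 0.0, -0.0]
ft_force: [0.2, 0.3, 0.6]
grip_width: 0.0555
[ 0.00877102 -0.06348008 -0.00521413]
time: 7.1
position: [0.5117, -0.1943, 0.0495]
tool_rot: [0.172, 0.985, 0.0, -0.0]
ft_force: [-0.0, 1.0, 0.2]
grip_width: 0.0554
[ 0.08824305  0.03582918 -0.01804395]
time: 7.4
position: [0.5117, -0.1942, 0.0495]
tool_rot: [0.22, 0.975, 0.0, -0.0]
ft_force: [0.7, 1.2, 0.5]
grip_width: 0.0554
[ 0.23263052 -0.09468801  0.03196668] [ 2.20149197e-01  9.75466193e-01  1.92492719e-04 -2.36025485e-05] [-6.82084020e-01 -4.19585073e+01 -9.03594196e+00 -2.61890190e-01
  3.02689348e-02  1.83343892e-01]
```

The middle one shows no drag, so it's free. I'll keep turning clockwise to a total of about 1.05 rad.

```bash
python3 -m inch '[{"ax":0,"ay":0,"az":0.1,"dx":0,"dy":0,"dz":0,"gripper":50},{"ax":0,"ay":0,"az":0.1,"dx":0,"dy":0,"dz":0,"gripper":50},{"ax":0,"ay":0,"az":0.1,"dx":0,"dy":0,"dz":0,"gripper":50},{"ax":0,"ay":0,"az":0.1,"dx":0,"dy":0,"dz":0,"gripper":50}]' 16
python3 -m inch '[{"ax":0,"ay":0,"az":0.1,"dx":0,"dy":0,"dz":0,"gripper":50},{"ax":0,"ay":0,"az":0.1,"dx":0,"dy":0,"dz":0,"gripper":50},{"ax":0,"ay":0,"az":0.1,"dx":0,"dy":0,"dz":0,"gripper":50},{"ax":0,"ay":0,"az":0.1,"dx":0,"dy":0,"dz":0,"gripper":50},{"ax":0,"ay":0,"az":0.05,"dx":0,"dy":0,"dz":0,"gripper":50},{"ax":0,"ay":0,"az":0,"dx":0,"dy":0,"dz":0,"gripper":50}]' 16
python3 -c "
from h import *
print(robot.get_obs()['moment'],robot.get_obs()['q'])"
python3 -m inch '[{"ax":0,"ay":0,"az":0,"dx":0,"dy":0,"dz":0,"gripper":100},{"ax":0,"ay":0,"az":0,"dx":0,"dy":0,"dz":0,"gripper":100},{"ax":0,"ay":0,"az":0,"dx":0,"dy":0,"dz":0,"gripper":100},{"ax":0,"ay":0,"az":0,"dx":0,"dy":0,"dz":-25,"gripper":100},{"ax":0,"ay":0,"az":0,"dx":0,"dy":0,"dz":-40,"gripper":100},{"ax":0,"ay":0,"az":0,"dx":0,"dy":0,"dz":-20,"gripper":100},{"ax":0,"ay":0,"az":0,"dx":0,"dy":0,"dz":0,"gripper":100},{"ax":0,"ay":0,"az":0,"dx":0,"dy":0,"dz":0,"gripper":100}]' 16
python3 -c "
from h import *
print(robot.get_obs()['tool_rot'],robot.get_obs()['ft_force'])
c=optics.camera('wrist');cv2.imwrite('pics/w5.png',c['img'][:,:,::-1]);heads(c)"
```

```text
time: 7.8
position: [0.5118, -0.1942, 0.0495]
tool_rot: [0.411, 0.912, 0.0, 0.0]
ft_force: [1.2, 2.0, 0.6]
grip_width: 0.0556
time: 8.4
position: [0.512, -0.1943, 0.0495]
tool_rot: [0.602, 0.798, 0.0, 0.0]
ft_force: [0.9, 1.3, -0.8]
grip_width: 0.0553
[ 0.22054506 -0.24320438 -0.0080794 ] [-5.67070356e-01  6.86794492e-01  1.75966136e+00  7.97131448e-04
  6.94780893e-01 -8.45557185e-01]
time: 9.2
position: [0.5115, -0.1945, 0.1347]
tool_rot: [0.603, 0.798, -0.0, 0.0]
ft_force: [-0.5, 0.7, -0.4]
grip_width: 0.0867
[ 6.02612673e-01  7.98033778e-01 -6.43647920e-05  2.27357458e-04] [-0.45292543  0.67305371 -0.39293851]
head 1195 [356.9  88.6] [array([531.9, -92.1]), array([20.2, 20.3]), np.float64(74.2)] z 0.0993 raycentre [ 0.5309 -0.0923  0.1   ]
head 837 [280.4 230. ] [array([ 511.8, -195.4]), array([20.2, 20.1]), np.float64(79.1)] z 0.0994 raycentre [ 0.5114 -0.1939  0.1   ]
head 567 [222.5 336.2] [array([ 492.9, -297.2]), array([20. , 20.1]), np.float64(79.4)] z 0.0991 raycentre [ 0.4921 -0.2921  0.1   ]
```

View pics/w5.png

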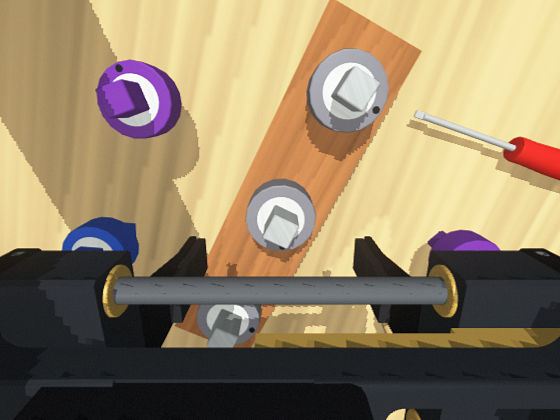

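The middle head is at (280,230), centred and square at 79.1°, with its dot just behind it at (281,246). I'll turn the jaws square to the head and go down to its height.

```bash
python3 -m inch '[{"ax":0,"ay":0,"az":0.12,"dx":0,"dy":0,"dz":0,"gripper":100},{"ax":0,"ay":0,"az":0.12,"dx":0,"dy":0,"dz":0,"gripper":100},{"ax":0,"ay":0,"az":0.12,"dx":0,"dy":0,"dz":0,"gripper":100},{"ax":0,"ay":0,"az":0.108,"dx":0,"dy":0,"dz":0,"gripper":100},{"ax":0,"ay":0,"az":0,"dx":0,"dy":0,"dz":25,"gripper":100},{"ax":0,"ay":0,"az":0,"dx":0,"dy":0,"dz":20,"gripper":70},{"ax":0,"ay":0,"az":0,"dx":0,"dy":0,"dz":6,"gripper":70},{"ax":0,"ay":0,"az":0,"dx":0,"dy":0,"dz":0,"gripper":70}]' 25
python3 -m inch '[{"ax":0,"ay":0,"az":0,"dx":0,"dy":0,"dz":0,"gripper":70},{"ax":0,"ay":0,"az":0,"dx":0,"dy":0,"dz":0,"gripper":70},{"ax":0,"ay":0,"az":0,"dx":0,"dy":0,"dz":0,"gripper":70},{"ax":0,"ay":0,"az":0,"dx":0,"dy":0,"dz":0,"gripper":70}]' 25
python3 -c "
from h import *
o=robot.get_obs();print(o['position'],o['tool_rot'],o['ft_force'],o['q'])"
```

```text
time: 10.05
position: [0.5103, -0.1937, 0.0816]
tool_rot: [0.771, 0.636, -0.001, -0.002]
ft_force: [0.3, -0.1, 0.3]
grip_width: 0.0704
time: 10.45
position: [0.512, -0.1947, 0.0842]
tool_rot: [0.771, 0.636, 0.0, 0.001]
ft_force: [-0.5, 0.2, -0.1]
grip_width: 0.061
[ 0.51202308 -0.19468718  0.08422687] [7.71296352e-01 6.36475819e-01 2.12901961e-04 6.51192988e-04] [-0.50715233  0.2185072  -0.06740568] [-5.67397461e-01  6.27280039e-01  1.74398475e+00  4.94309301e-06
  7.68957639e-01 -3.76445949e-01]
```

```bash
python3 -m inch '[{"ax":0,"ay":0,"az":0,"dx":0.5,"dy":0,"dz":5.5,"gripper":60},{"ax":0,"ay":0,"az":0,"dx":0,"dy":0,"dz":0,"gripper":50},{"ax":0,"ay":0,"az":0,"dx":0,"dy":0,"dz":0,"gripper":40},{"ax":0,"ay":0,"az":0,"dx":0,"dy":0,"dz":0,"gripper":15},{"ax":0,"ay":0,"az":0,"dx":0,"dy":0,"dz":0,"gripper":15},{"ax":0,"ay":0,"az":0,"dx":0,"dy":0,"dz":0,"gripper":15},{"ax":0,"ay":0,"az":0,"dx":0,"dy":0,"dz":0,"gripper":15},{"ax":0,"ay":0,"az":0,"dx":0,"dy":0,"dz":0,"gripper":15}]' 25
python3 -c "
from h import *
o=robot.get_obs();print(o['position'],o['tool_rot'],o['ft_force'],o['moment'])"
```

```text
time: 11.25
position: [0.512, -0.1941, 0.0781]
tool_rot: [0.771, 0.636, 0.0, 0.0]
ft_force: [1.2, 0.2, -0.0]
grip_width: 0.0195
[ 0.5119541  -0.1940711   0.07808329] [7.71329827e-01 6.36435572e-01 1.15934186e-04 2.18624739e-04] [ 1.24355433  0.23778487 -0.04751222] [-0.07457181 -0.08792352 -0.04659956]
```

Gripped at 19.5 mm. I'll lift straight up, slowly at first.

```bash
python3 -m inch '[{"ax":0,"ay":0,"az":0,"dx":0,"dy":0,"dz":-6,"gripper":15},{"ax":0,"ay":0,"az":0,"dx":0,"dy":0,"dz":-8,"gripper":15},{"ax":0,"ay":0,"az":0,"dx":0,"dy":0,"dz":-8,"gripper":15},{"ax":0,"ay":0,"az":0,"dx":0,"dy":0,"dz":-12,"gripper":15},{"ax":0,"ay":0,"az":0,"dx":0,"dy":0,"dz":-25,"gripper":15},{"ax":0,"ay":0,"az":0,"dx":0,"dy":0,"dz":-35,"gripper":15},{"ax":0,"ay":0,"az":0,"dx":0,"dy":0,"dz":-38,"gripper":15},{"ax":0,"ay":0,"az":0,"dx":0,"dy":0,"dz":0,"gripper":15}]' 25
python3 - <<'E'
from h import *
o=robot.get_obs();print(o['position'],o['tool_rot'],o['ft_force'],o['moment'])
for n in ("scene","wrist","side"):
    c=optics.camera(n);cv2.imwrite(f"pics/{n}6.png",c["img"][:,:,::-1])
    if n=="side":
        P=cloud(c);hsv=cv2.cvtColor(c["img"],cv2.COLOR_RGB2HSV);cv2.imwrite("pics/sideblk.png",cv2.resize(c["img"][310:400,285:375,::-1],None,fx=6,fy=6,interpolation=cv2.INTER_CUBIC))
E
```

```text
time: 12.05
position: [0.5144, -0.1956, 0.2161]
tool_rot: [0.771, 0.637, 0.002, 0.005]
ft_force: [0.3, -0.0, -1.8]
grip_width: 0.0197
[ 0.51444274 -0.19560188  0.21606474] [0.7712066  0.63655959 0.00169079 0.00542295] [ 0.31486304 -0.04814377 -1.83015061] [-0.13401638  0.02624586  0.01419338]
```

View pics/wrist6.png

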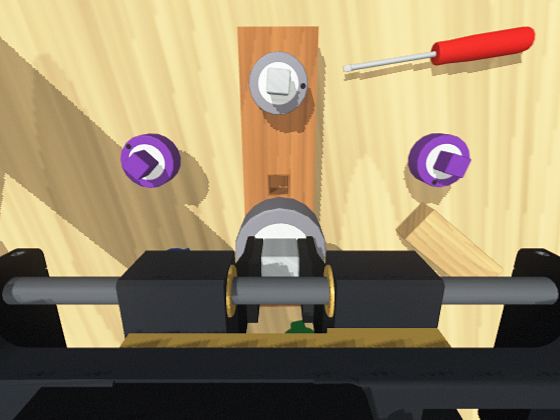

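View pics/sideblk.png

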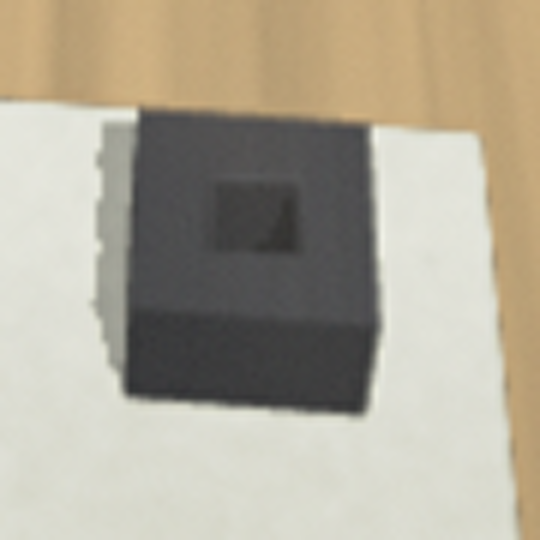

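View pics/side6.png

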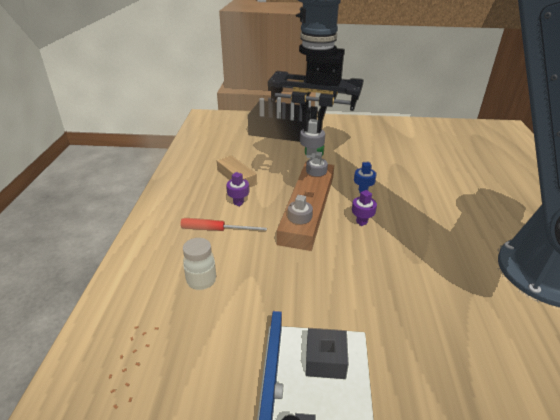

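The wrist view shows the unit held, its roller at (281,225), with the emptied hole at (278,184). The side view confirms it's hanging upright. I'll carry it toward the socket and stop short so the wrist camera can measure it.

```bash
python3 -m inch '[{"ax":0,"ay":0,"az":0,"dx":15,"dy":-4,"dz":0,"gripper":15},{"ax":0,"ay":0,"az":0,"dx":30,"dy":-8,"dz":0,"gripper":15},{"ax":0,"ay":0,"az":0,"dx":43,"dy":-12,"dz":0,"gripper":15},{"ax":0,"ay":0,"az":0,"dx":43,"dy":-12,"dz":0,"gripper":15},{"ax":0,"ay":0,"az":0,"dx":43,"dy":-12,"dz":0,"gripper":15},{"ax":0,"ay":0,"az":0,"dx":43,"dy":-12,"dz":0,"gripper":15},{"ax":0,"ay":0,"az":0,"dx":43,"dy":-12,"dz":0,"gripper":15},{"ax":0,"ay":0,"az":0,"dx":43,"dy":-12,"dz":0,"gripper":15}]' 25
python3 -m inch '[{"ax":0,"ay":0,"az":0,"dx":30,"dy":-8,"dz":0,"gripper":15},{"ax":0,"ay":0,"az":-0.06,"dx":15,"dy":-4,"dz":0,"gripper":15},{"ax":0,"ay":0,"az":-0.06,"dx":0,"dy":0,"dz":0,"gripper":15},{"ax":0,"ay":0,"az":-0.053,"dx":0,"dy":0,"dz":0,"gripper":15},{"ax":0,"ay":0,"az":0,"dx":0,"dy":0,"dz":0,"gripper":15},{"ax":0,"ay":0,"az":0,"dx":0,"dy":0,"dz":0,"gripper":15},{"ax":0,"ay":0,"az":0,"dx":0,"dy":0,"dz":0,"gripper":15},{"ax":0,"ay":0,"az":0,"dx":0,"dy":0,"dz":0,"gripper":15}]' 25
python3 - <<'E'
from h import *
o=robot.get_obs();print(o['position'],o['tool_rot'],o['ft_force'],o['moment'])
c=optics.camera("wrist");cv2.imwrite("pics/w7.png",c["img"][:,:,::-1])
P=cloud(c);hsv=cv2.cvtColor(c["img"],cv2.COLOR_RGB2HSV)
Z=P[...,2];m=(abs(Z-.052)<.006)&(hsv[...,2]<110)&(hsv[...,1]<90)&(abs(P[...,0]-.48)<.06)&(abs(P[...,1]-.255)<.06)
print(m.sum(),rect(P[m]),np.median(Z[m]));cv2.imwrite("pics/m7.png",m.astype(np.uint8)*255)
E
```

```text
time: 13.0
position: [0.4842, 0.122, 0.2085]
tool_rot: [0.771, 0.636, -0.002, -0.002]
ft_force: [0.5, -1.1, -2.4]
grip_width: 0.0198
time: 13.8
position: [0.4833, 0.1658, 0.2098]
tool_rot: [0.714, 0.7, -0.0, -0.0]
ft_force: [0.7, 1.3, -2.2]
grip_width: 0.0198
[0.48326925 0.16583252 0.20977973] [ 7.13713702e-01  7.00437438e-01 -2.77417486e-04 -2.64700994e-04] [ 0.69922316  1.25125815 -2.18538026] [-0.10261527  0.02814886  0.01032862]
3695 [array([480.4, 254.1]), array([63.2, 62.8]), np.float64(88.8)] 0.05137292201371979
```

View pics/w7.png

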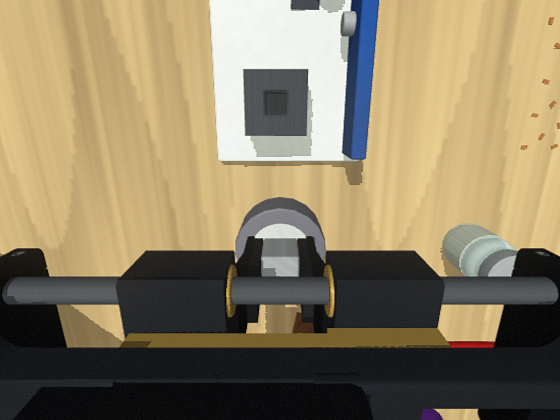

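View pics/m7.png

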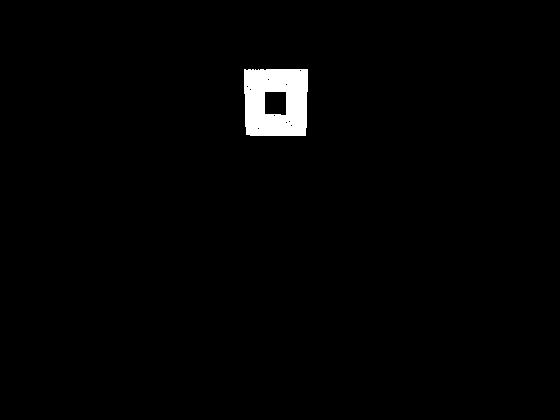

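The block top fits at (480.4, 254.1) mm, 63×63, z 0.051, with yaw −1.2° (square at image (276,102)). Now I'll measure where the held unit sits relative to the TCP, in the same camera.

```bash
cat >> h.py <<'E'
def held(c,o):
    from scipy.optimize import least_squares
    P=cloud(c);Z=P[...,2];tz=o["position"][2];T=np.array(o["position"][:2])
    Q=P[(c["depth"]>0)&(abs(Z-(tz-.005))<.004)&(np.linalg.norm(P[...,:2]-T,axis=-1)<.04)]
    print("top pts",len(Q),np.median(Q[:,2])-tz)
    q=Q[:,:2]-T;a=np.degrees(np.arctan2(q[:,1],q[:,0]));E=[]
    for b in range(-180,180,4):
        s=q[(a>=b)&(a<b+4)]
        if len(s)>5:
            r=np.linalg.norm(s,axis=1)
            if r.max()>.022:E.append(s[r.argmax()])
    E=np.array(E);f=least_squares(lambda p:np.linalg.norm(E-p,axis=1)-.028,[0,0],loss="soft_l1",f_scale=.0005)
    print("edge n",len(E),"roller offset from TCP mm",(f.x*1000).round(2),"rms",np.sqrt(np.mean((np.linalg.norm(E-f.x,axis=1)-.028)**2)))
    H=P[(c["depth"]>0)&(abs(Z-(tz+.022))<.004)&(np.linalg.norm(P[...,:2]-T,axis=-1)<.018)]
    print("headtop",len(H),rect(H-np.r_[T,0]) if len(H)>5 else "",np.median(H[:,2])-tz if len(H) else "")
E
python3 - <<'E'
from h import *
o=robot.get_obs();c=optics.camera("wrist");o2=robot.get_obs();print(o["position"],o2["position"]);held(c,o2)
E
```

```text
[0.48340047 0.16578468 0.20988203] [0.48349264 0.16574029 0.20999095]
top pts 2438 -0.0055362950826955415
edge n 52 roller offset from TCP mm [-0.42 -1.78] rms 0.000377900535716072
headtop 1087 [array([0.1, 3.2]), array([30.3, 14.5]), np.float64(0.6)] 0.021358180931386916
```

```bash
python3 -m inch '[{"ax":0,"ay":0,"az":0,"dx":20,"dy":-1,"dz":0,"gripper":15},{"ax":0,"ay":0,"az":0,"dx":30,"dy":-1.5,"dz":0,"gripper":15},{"ax":0,"ay":0,"az":0,"dx":25,"dy":-1,"dz":0,"gripper":15},{"ax":0,"ay":0,"az":0,"dx":15,"dy":-0.8,"dz":0,"gripper":15},{"ax":0,"ay":0,"az":0,"dx":0,"dy":0,"dz":20,"gripper":15},{"ax":0,"ay":0,"az":0,"dx":0,"dy":0,"dz":30,"gripper":15},{"ax":0,"ay":0,"az":0,"dx":0,"dy":0,"dz":20,"gripper":15},{"ax":0,"ay":0,"az":0,"dx":0,"dy":0,"dz":8,"gripper":15}]' 25
python3 -m inch '[{"ax":0,"ay":0,"az":0,"dx":0,"dy":0,"dz":0,"gripper":15},{"ax":0,"ay":0,"az":0,"dx":0,"dy":0,"dz":0,"gripper":15},{"ax":0,"ay":0,"az":0,"dx":0,"dy":0,"dz":0,"gripper":15},{"ax":0,"ay":0,"az":0,"dx":0,"dy":0,"dz":0,"gripper":15},{"ax":0,"ay":0,"az":0,"dx":0,"dy":0,"dz":0,"gripper":15},{"ax":0,"ay":0,"az":0,"dx":0,"dy":0,"dz":0,"gripper":15}]' 25
python3 - <<'E'
from h import *
o=robot.get_obs();print(o['position'],o['tool_rot'],o['ft_force'],o['moment'])
c=optics.camera("wrist");held(c,o);cv2.imwrite("pics/w8.png",c["img"][:,:,::-1])
P=cloud(c);hsv=cv2.cvtColor(c["img"],cv2.COLOR_RGB2HSV)
Z=P[...,2];m=(abs(Z-.052)<.006)&(hsv[...,2]<110)&(hsv[...,1]<90)&(abs(P[...,0]-.48)<.06)&(abs(P[...,1]-.255)<.06)
print(m.sum(),rect(P[m]),np.median(Z[m]))
c=optics.camera("side");cv2.imwrite("pics/side8.png",c["img"][:,:,::-1])
cv2.imwrite("pics/side8z.png",cv2.resize(c["img"][270:410,240:420,::-1],None,fx=4,fy=4,interpolation=cv2.INTER_CUBIC))
c=optics.camera("scene");cv2.imwrite("pics/scene8z.png",cv2.resize(c["img"][120:215,270:400,::-1],None,fx=6,fy=6,interpolation=cv2.INTER_CUBIC))
E
```

```text
time: 14.7
position: [0.4795, 0.2553, 0.1301]
tool_rot: [0.714, 0.701, -0.002, -0.001]
ft_force: [-0.8, -0.8, -2.3]
grip_width: 0.0198
time: 15.3
position: [0.4811, 0.2561, 0.1325]
tool_rot: [0.713, 0.701, 0.0, 0.0]
ft_force: [-0.0, 0.4, -2.1]
grip_width: 0.0197
[0.48109007 0.25605169 0.13253901] [7.13443604e-01 7.00712503e-01 4.10932645e-04 2.07936183e-04] [-0.0313937   0.41944555 -2.09106623] [-0.13268208  0.10649652 -0.01363706]
top pts 2431 -0.005476702643001874
edge n 52 roller offset from TCP mm [-0.31 -1.83] rms 0.0003730909749938695
headtop 1086 [array([-0.2,  3.4]), array([30.7, 13.6]), np.float64(0.2)] 0.02136025788166837
2226 [array([480.6, 267.7]), array([37.6, 63.2]), np.float64(88.8)] 0.05142949561724862
```

View pics/side8z.png

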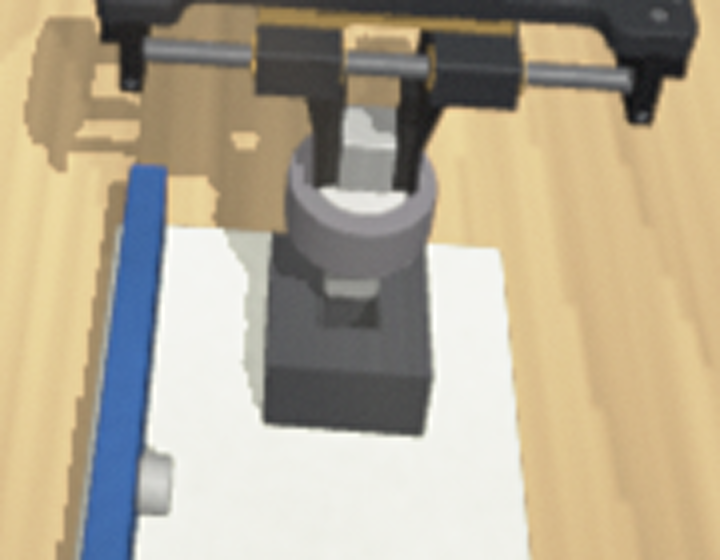

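View pics/scene8z.png

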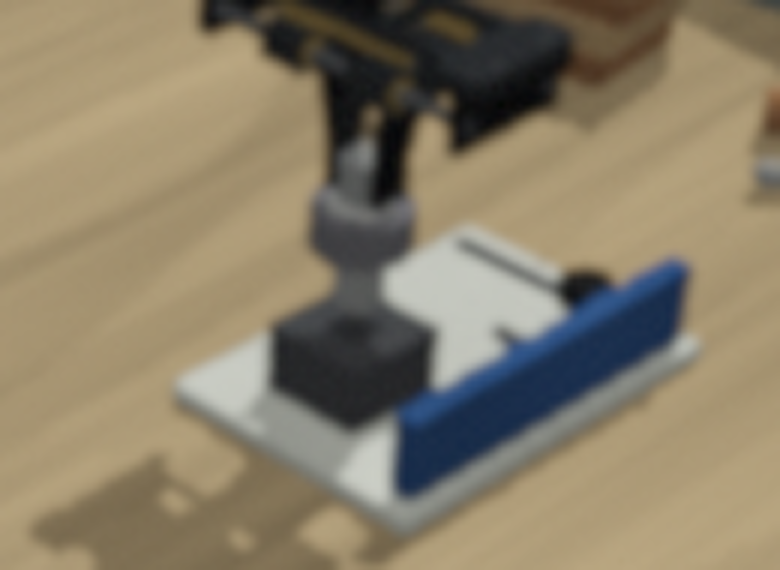

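View pics/w8.png

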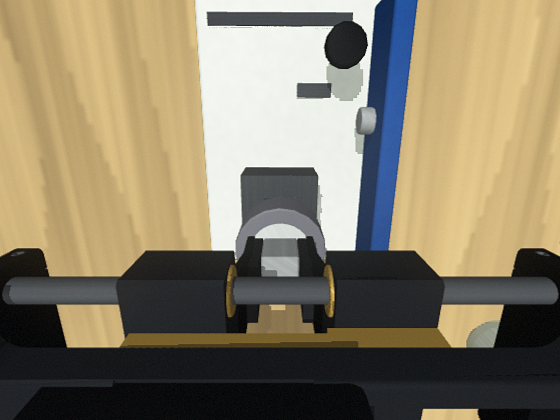

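The wrist view now gives the block at (480.6, ~254.4) and the unit at (480.7, 254.2), which agree. I'll lower slowly and watch the force.

```bash
python3 -m inch '[{"ax":0,"ay":0,"az":0,"dx":0,"dy":0,"dz":5,"gripper":15},{"ax":0,"ay":0,"az":0,"dx":0,"dy":0,"dz":4,"gripper":15},{"ax":0,"ay":0,"az":0,"dx":0,"dy":0,"dz":3,"gripper":15},{"ax":0,"ay":0,"az":0,"dx":0,"dy":0,"dz":2,"gripper":15},{"ax":0,"ay":0,"az":0,"dx":0,"dy":0,"dz":0,"gripper":15},{"ax":0,"ay":0,"az":0,"dx":0,"dy":0,"dz":0,"gripper":15}]' 25
python3 -m inch '[{"ax":0,"ay":0,"az":0,"dx":0,"dy":0,"dz":2,"gripper":15},{"ax":0,"ay":0,"az":0,"dx":0,"dy":0,"dz":2,"gripper":15},{"ax":0,"ay":0,"az":0,"dx":0,"dy":0,"dz":2,"gripper":15},{"ax":0,"ay":0,"az":0,"dx":0,"dy":0,"dz":0,"gripper":15}]' 25
```

```text
time: 16.05
position: [0.4809, 0.256, 0.1179]
tool_rot: [0.713, 0.701, -0.0, -0.0]
ft_force: [0.5, 0.2, -3.4]
grip_width: 0.0199
time: 16.45
position: [0.4806, 0.2559, 0.1118]
tool_rot: [0.713, 0.701, -0.0, -0.0]
ft_force: [-0.8, -0.4, -2.8]
grip_width: 0.0199
```

```bash
python3 -m inch '[{"ax":0,"ay":0,"az":0,"dx":0,"dy":0,"dz":2,"gripper":15},{"ax":0,"ay":0,"az":0,"dx":0,"dy":0,"dz":2,"gripper":15},{"ax":0,"ay":0,"az":0,"dx":0,"dy":0,"dz":2,"gripper":15},{"ax":0,"ay":0,"az":0,"dx":0,"dy":0,"dz":0,"gripper":15}]' 25
python3 -c "
from h import *
o=robot.get_obs();print(o['moment'],o['ft_force'])"
python3 -m inch '[{"ax":0,"ay":0,"az":0,"dx":0,"dy":0,"dz":2,"gripper":15},{"ax":0,"ay":0,"az":0,"dx":0,"dy":0,"dz":2,"gripper":15},{"ax":0,"ay":0,"az":0,"dx":0,"dy":0,"dz":2,"gripper":15},{"ax":0,"ay":0,"az":0,"dx":0,"dy":0,"dz":0,"gripper":15}]' 25
python3 -c "
from h import *
o=robot.get_obs();print(o['moment'],o['ft_force'])"
```

```text
time: 16.85
position: [0.4807, 0.2559, 0.1056]
tool_rot: [0.713, 0.701, -0.0, -0.0]
ft_force: [-0.6, -0.6, -3.5]
grip_width: 0.0201
[-0.10485394  0.18951373 -0.01838702] [-0.58287018 -0.56980752 -3.47543434]
time: 17.25
position: [0.4807, 0.2559, 0.0997]
tool_rot: [0.713, 0.701, -0.0, -0.0]
ft_force: [-0.3, -0.1, -3.3]
grip_width: 0.0199
[-0.04568408  0.23615233 -0.04049642] [-0.29482337 -0.1151814  -3.30184116]
```

Going in without resistance. It's home when the TCP is at about 0.088.

```bash
python3 -m inch '[{"ax":0,"ay":0,"az":0,"dx":0,"dy":0,"dz":2,"gripper":15},{"ax":0,"ay":0,"az":0,"dx":0,"dy":0,"dz":2,"gripper":15},{"ax":0,"ay":0,"az":0,"dx":0,"dy":0,"dz":2,"gripper":15},{"ax":0,"ay":0,"az":0,"dx":0,"dy":0,"dz":2,"gripper":15},{"ax":0,"ay":0,"az":0,"dx":0,"dy":0,"dz":1,"gripper":15},{"ax":0,"ay":0,"az":0,"dx":0,"dy":0,"dz":0,"gripper":15}]' 25
python3 -m inch '[{"ax":0,"ay":0,"az":0,"dx":0,"dy":0,"dz":1,"gripper":15},{"ax":0,"ay":0,"az":0,"dx":0,"dy":0,"dz":0.5,"gripper":15},{"ax":0,"ay":0,"az":0,"dx":0,"dy":0,"dz":0,"gripper":15}]' 25
```

```text
time: 17.85
position: [0.4807, 0.2559, 0.0907]
tool_rot: [0.713, 0.701, -0.0, -0.0]
ft_force: [-1.8, -0.4, -3.3]
grip_width: 0.0198
time: 18.15
position: [0.4808, 0.2559, 0.0895]
tool_rot: [0.713, 0.701, -0.0, -0.0]
ft_force: [-1.2, 0.4, -3.0]
grip_width: 0.0197
```

```bash
python3 -m inch '[{"ax":0,"ay":0,"az":0,"dx":0,"dy":0,"dz":0.6,"gripper":15},{"ax":0,"ay":0,"az":0,"dx":0,"dy":0,"dz":0.6,"gripper":15},{"ax":0,"ay":0,"az":0,"dx":0,"dy":0,"dz":0,"gripper":15}]' 25
python3 -m inch '[{"ax":0,"ay":0,"az":0,"dx":0,"dy":0,"dz":0.5,"gripper":15},{"ax":0,"ay":0,"az":0,"dx":0,"dy":0,"dz":0,"gripper":15}]' 25
```

```text
time: 18.45
position: [0.4808, 0.256, 0.0883]
tool_rot: [0.713, 0.701, -0.0, -0.0]
ft_force: [-1.5, -0.3, -2.0]
grip_width: 0.02
time: 18.65
position: [0.4808, 0.256, 0.088]
tool_rot: [0.713, 0.701, -0.0, -0.0]
ft_force: [-2.9, 0.2, 0.1]
grip_width: 0.0198
```

```bash
python3 -m inch '[{"ax":0,"ay":0,"az":0,"dx":0,"dy":0,"dz":0.4,"gripper":15},{"ax":0,"ay":0,"az":0,"dx":0,"dy":0,"dz":0,"gripper":15}]' 25
python3 - <<'E'
from h import *
c=optics.camera("side");P=cloud(c)
cv2.imwrite("pics/side9z.png",cv2.resize(c["img"][270:410,240:420,::-1],None,fx=4,fy=4,interpolation=cv2.INTER_CUBIC))
E
```

```text
time: 18.85
position: [0.4808, 0.256, 0.088]
tool_rot: [0.713, 0.701, 0.0, 0.0]
ft_force: [-2.8, -0.4, 4.0]
grip_width: 0.02
```

View pics/side9z.png

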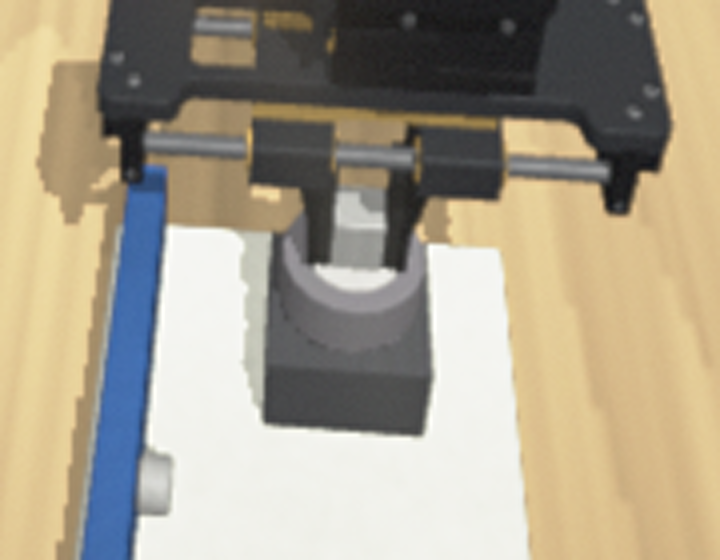

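It's down: the roller sits low on the block and the force shows contact at the expected height. Release and back straight up.

```bash
python3 -m inch '[{"ax":0,"ay":0,"az":0,"dx":0,"dy":0,"dz":0,"gripper":30},{"ax":0,"ay":0,"az":0,"dx":0,"dy":0,"dz":0,"gripper":50},{"ax":0,"ay":0,"az":0,"dx":0,"dy":0,"dz":0,"gripper":50},{"ax":0,"ay":0,"az":0,"dx":0,"dy":0,"dz":-10,"gripper":50},{"ax":0,"ay":0,"az":0,"dx":0,"dy":0,"dz":-25,"gripper":50},{"ax":0,"ay":0,"az":0,"dx":0,"dy":0,"dz":-40,"gripper":50},{"ax":0,"ay":0,"az":0,"dx":0,"dy":0,"dz":-40,"gripper":50},{"ax":0,"ay":0,"az":0,"dx":0,"dy":0,"dz":0,"gripper":50}]' 25
python3 -m inch '[{"ax":0,"ay":0,"az":0,"dx":-40,"dy":0,"dz":0,"gripper":50},{"ax":0,"ay":0,"az":0,"dx":-40,"dy":0,"dz":0,"gripper":50},{"ax":0,"ay":0,"az":0,"dx":0,"dy":0,"dz":0,"gripper":50},{"ax":0,"ay":0,"az":0,"dx":0,"dy":0,"dz":0,"gripper":50},{"ax":0,"ay":0,"az":0,"dx":0,"dy":0,"dz":0,"gripper":50}]' 25
python3 - <<'E'
from h import *
c=optics.camera("wrist");cv2.imwrite("pics/w10.png",c["img"][:,:,::-1]);heads(c,.11)
P=cloud(c);Z=P[...,2]
near=np.hypot(P[...,0]-.4806,P[...,1]-.2543)
m=(near<.026)&(near>.016)&(abs(Z-.083)<.006);A=P[m]
X=np.c_[A[:,:2]-A[:,:2].mean(0),np.ones(len(A))];print("roller top plane",len(A),np.linalg.lstsq(X,A[:,2],rcond=None)[0],"want z .083")
c=optics.camera("side");cv2.imwrite("pics/side10.png",c["img"][:,:,::-1]);heads(c,.11,.006)
c=optics.camera("scene");cv2.imwrite("pics/scene10.png",c["img"][:,:,::-1])
E
```

```text
time: 19.7
position: [0.4851, 0.2573, 0.2087]
tool_rot: [0.713, 0.701, 0.006, 0.003]
ft_force: [-0.2, 0.2, -0.2]
grip_width: 0.0436
time: 20.2
position: [0.4796, 0.1766, 0.2025]
tool_rot: [0.713, 0.701, 0.0, -0.0]
ft_force: [0.1, -0.5, -0.3]
grip_width: 0.0434
head 603 [279.4 114. ] [array([480.3, 254.4]), array([18.7, 19.5]), np.float64(89.0)] z 0.1094 raycentre [0.4806 0.2545 0.11  ]
roller top plane 1713 [ 0.00136822 -0.00131527  0.08254654] want z .083
head 502 [106.2  11.3] [array([ 1617.1, -1892.9]), array([1145.4,  264.2]), np.float64(12.1)] z 0.1102 raycentre [ 1.6738 -1.8833  0.11  ]
head 178 [329.3 322.5] [array([480.4, 254.5]), array([21.4, 19.7]), np.float64(88.9)] z 0.11 raycentre [0.4807 0.2569 0.11  ]
```

View pics/w10.png

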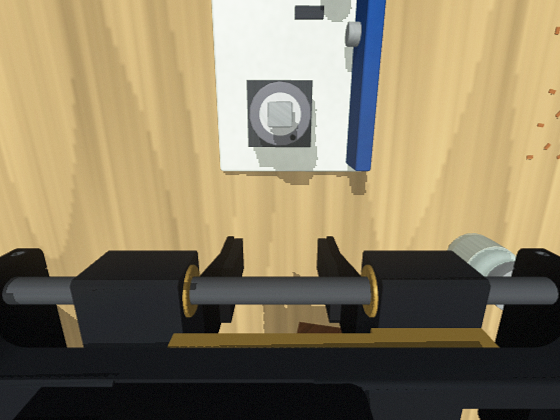

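View pics/side10.png

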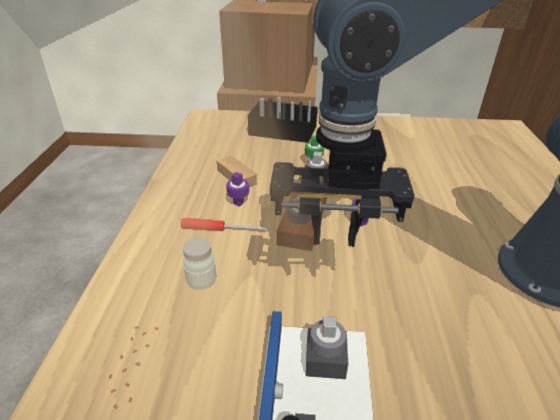

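View pics/scene10.png

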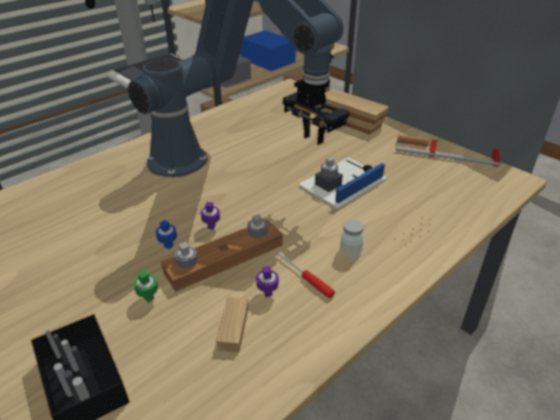

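```bash
python3 -c "
from rig import robot
print(robot.hand_in())"
```

```text
the job is handed in; nothing more can be done
None
```

The middle roller was the free one. It is now fully seated and upright in the drill fence socket, and I've handed the job in at about 20 s. The hand-in gives no verdict.

- **Finding the free one:** The roller nearest the fence built up about 0.4 N m of drag at once, and the whole unit turned only about 5°, within its play, so it is stiff. The middle roller turned with no drag, so I turned it about 1.05 rad clockwise, let go and never turned it back. I did not test the third, since only one is free.
- **Seating:** I lifted it by its square head at 25 N. It went into the socket without resistance, and I released it after a light contact of a few newtons.
- **Final position:** The head is at (480.3, 254.4) mm and the block centre at about (480.5, 254.4) mm. The head top measures 109.4–110 mm (110 expected), and the roller top is tilted by under 0.002 rad. The black dot sits about 58° clockwise of its start.
- **The rest of the bench:** The two stiff rollers are still in the rack, and the other things on the bench look undisturbed.

Three things did not go to plan:
- **Refused moves:** The first two move calls were refused for missing keys; nothing moved.
- **Stiff unit:** The stiff unit I tested is left turned about 5° in its hole.
- **Camera offset:** The scene camera read the heads up to about 6 mm off the side camera, so I relied on the wrist camera for the fit.

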